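# Put the mixed-up craft tapes back on their own stands

## Robot

A 7-joint arm with a two-finger parallel gripper is mounted at the origin on the work surface. World frame = base frame: x ahead of the robot, y to its left, z up, the work surface at z = 0. Lengths are in m, angles in rad, forces in N, time in s.
With the tool pointing down it reaches from about 0.425 to 0.875 m from the base axis. Payload 4.7 kg.
Tool frame: the origin (TCP) lies at the very end of the fingers, on their centre line; the grasp point (between the pads) lies 19 mm behind it; z points along the fingers, y is the line along which they close (so a half turn about z gives the same grasp; the last joint's range is limited). The gripper opens to 87 mm and grips with 3 to 60 N. Pads are 19 mm wide; open, the fingers measure 117 mm over their backs; the gripper's body (75 mm by 190 mm) begins 51 mm behind the grasp point.
Start: joints at [1.141, 0.321, -0.07, 1.45, 0.023, 1.371, -0.057], TCP at [0.279, -0.587, 0.223] pointing down, gripper open.
Joint ranges: [-2.86, 2.86], [-0.3, 2.09], [-1.38, 1.24], [0.06, 2.45], [-1.56, 4.7], [0.09, 2.05], [-2.69, 2.69]. Speed limits (rad/s): [2.57, 2.57, 3.14, 3.14, 3.14, 3.14, 3.14].

## Interface

Orientations are given as a rotation vector (axis times angle).
In Python, from bench import get_state, get_image, get_calibration, close_job gives the robot as it stands.
- The arm moves only by the shell command python3 -m crank 'ROWS' [FORCE]. ROWS is JSON, a list of rows, each a list of 5 numbers: the opening, from 0 (shut) to 1 (fully open), then the shift along the world's x, y, z in units of 0.2 m (1.0 is 0.2 m), then the turn about the world's z in units of 2 pi rad (1.0 is 2 pi rad). A call has 1 to 5 rows; each row is the pose to reach, as a shift and turn from the pose commanded when the call began, turning the shorter way round; what a row does not reach only later rows make up. A row lasts 1/8 s, in which the tool goes at most 62.5 mm and 10.7 degrees, less where a joint would pass 70% of its speed; a pose out of reach is approached as far as the arm can. A call with a number of a shift or a turn outside -1 to 1 is refused whole. A call with a gripper value outside its range is refused whole. The fingers move at their own pace and stop on an object; FORCE is the grip in N (left out, the last holds). Time passes only in rows, so rows that repeat a pose let the fingers close. It gives the time, the measured TCP pose, the force, the opening and the grip force at its end, in the units of the state.
- get_state(): the state, without advancing time (a new reading comes with each control period).
- get_image(name): name is "scene" or "top"; returns the picture (384x512x3 uint8, red, green, blue); there is no depth.
- get_calibration(name): a dict with "fovy" (degrees; the focal length in pixels is half the picture's height over the tangent of half this angle, whatever the lens; pixels are square), "cx", "cy" (the principal point, pixels), "R" (3x3) and "t" (3): a world point X has camera coordinates R X + t. Camera axes: x right, y down, z forward; pixel columns grow to the right and rows downward; lengths in m; the calibration is good to about 2 mm. A picture is of the moment at which its call begins. get_calibration takes no time and is no camera call.
- close_job(): hands the job in; it is judged then, once.
The state is a dict: "time": time; "joint_positions": joint angles; "qd": joint speeds; "joint_torque": joint torques, N m; "position": TCP position; "tool_rot": TCP orientation; "ft_force": force on the tool from outside, world axes, zero at the start; "torque": the same for the moment, N m; "grip_width": opening from 0.0 (shut) to 1.0 (fully open); "grip_force": force on a finger pad.
Only numpy, scipy, OpenCV 4.12 (cv2) and the standard library are available. Lean on these libraries where they do the work, as an engineer would, in place of code of your own. Each camera call takes 0.05 s, during which the arm holds its last target. There are 200 camera calls.

## Task

The four rolls of craft tape are on each other's stands. Swap them round until every roll lies flat on the stand of its own colour, over the post, parking a roll on the empty white stand to make room. Leave the little glass paint pot standing where it is.

Things in the scene. Friction and masses are not known exactly. Their poses are not given: they have to be found in the camera images.
- red_tape: Roll of red craft tape lying flat, a rigid ring with a cardboard-brown core: 58 mm outside diameter, 36 mm hole, 30 mm tall, about 60 g. Origin: centre of its underside, z up. At the start it sits round the post of a stand of another colour, its underside 8 mm above the table, up to 5 mm off-centre.
- yellow_tape: Roll of yellow craft tape lying flat, a rigid ring with a cardboard-brown core: 58 mm outside diameter, 36 mm hole, 30 mm tall, about 60 g. Origin: centre of its underside, z up. At the start it sits round the post of a stand of another colour, its underside 8 mm above the table, up to 5 mm off-centre.
- green_tape: Roll of green craft tape lying flat, a rigid ring with a cardboard-brown core: 58 mm outside diameter, 36 mm hole, 30 mm tall, about 60 g. Origin: centre of its underside, z up. At the start it sits round the post of a stand of another colour, its underside 8 mm above the table, up to 5 mm off-centre.
- blue_tape: Roll of blue craft tape lying flat, a rigid ring with a cardboard-brown core: 58 mm outside diameter, 36 mm hole, 30 mm tall, about 60 g. Origin: centre of its underside, z up. At the start it sits round the post of a stand of another colour, its underside 8 mm above the table, up to 5 mm off-centre.
- red_post: Tape stand, all red: a fixed square plate 88 x 88 mm, 8 mm thick, with an upright post in its middle, 12 mm in diameter with a tapered tip, its top 50 mm above the table. Origin: on the table under the post, z up. A roll drops loosely over the post (12 mm of play all round) and lies flat on the plate.
- yellow_post: Tape stand, all yellow: a fixed square plate 88 x 88 mm, 8 mm thick, with an upright post in its middle, 12 mm in diameter with a tapered tip, its top 50 mm above the table. Origin: on the table under the post, z up. A roll drops loosely over the post (12 mm of play all round) and lies flat on the plate.
- green_post: Tape stand, all green: a fixed square plate 88 x 88 mm, 8 mm thick, with an upright post in its middle, 12 mm in diameter with a tapered tip, its top 50 mm above the table. Origin: on the table under the post, z up. A roll drops loosely over the post (12 mm of play all round) and lies flat on the plate.
- blue_post: Tape stand, all blue: a fixed square plate 88 x 88 mm, 8 mm thick, with an upright post in its middle, 12 mm in diameter with a tapered tip, its top 50 mm above the table. Origin: on the table under the post, z up. A roll drops loosely over the post (12 mm of play all round) and lies flat on the plate.
- spare_post: Tape stand, all white (the spare, empty at the start): a fixed square plate 88 x 88 mm, 8 mm thick, with an upright post in its middle, 12 mm in diameter with a tapered tip, its top 50 mm above the table. Origin: on the table under the post, z up. A roll drops loosely over the post (12 mm of play all round) and lies flat on the plate.
- paint_pot: Small clear glass paint pot with an orange lid, 36 mm in diameter, 42 mm tall, standing loose on the table near the stands. Origin: centre of its underside. Not to be moved.
Mind the look-alikes: they are no part of the job. What is shaped like the green_tape but purple is not meant. Leave any pink look-alike of the red_tape alone.

How it is judged:
On the way:
1. a roll of tape has been parked on the white stand and let go (((horizontal distance between red_tape and spare_post below 0.015 m and height (world z) of red_tape between 0.003 and 0.014 m and angle between red_tape's own z axis and vertical below 0.1 rad and linear speed of red_tape below 0.03 m/s and contact force between the fingers and red_tape below 0.2 N) or (horizontal distance between yellow_tape and spare_post below 0.015 m and height (world z) of yellow_tape between 0.003 and 0.014 m and angle between yellow_tape's own z axis and vertical below 0.1 rad and linear speed of yellow_tape below 0.03 m/s and contact force between the fingers and yellow_tape below 0.2 N) or (horizontal distance between green_tape and spare_post below 0.015 m and height (world z) of green_tape between 0.003 and 0.014 m and angle between green_tape's own z axis and vertical below 0.1 rad and linear speed of green_tape below 0.03 m/s and contact force between the fingers and green_tape below 0.2 N) or (horizontal distance between blue_tape and spare_post below 0.015 m and height (world z) of blue_tape between 0.003 and 0.014 m and angle between blue_tape's own z axis and vertical below 0.1 rad and linear speed of blue_tape below 0.03 m/s and contact force between the fingers and blue_tape below 0.2 N))), for 0.2 s.
At the end, for the whole second after the job is handed in: Each of the four rolls lies flat on the plate of the stand of its own colour, its hole round the post (within 15 mm of the stand's centre, underside less than 14 mm above the table, tilted less than 0.1 rad), at rest and released (horizontal distance between red_tape and red_post below 0.015 m and height (world z) of red_tape between 0.003 and 0.014 m and angle between each of red_tape, yellow_tape, green_tape, blue_tape's own z axis and vertical below 0.1 rad and linear speed of each of red_tape, yellow_tape, green_tape, blue_tape below 0.03 m/s and contact force between the fingers and red_tape below 0.2 N and horizontal distance between yellow_tape and yellow_post below 0.015 m and height (world z) of yellow_tape between 0.003 and 0.014 m and contact force between the fingers and yellow_tape below 0.2 N and horizontal distance between green_tape and green_post below 0.015 m and height (world z) of green_tape between 0.003 and 0.014 m and contact force between the fingers and green_tape below 0.2 N and horizontal distance between blue_tape and blue_post below 0.015 m and height (world z) of blue_tape between 0.003 and 0.014 m and contact force between the fingers and blue_tape below 0.2 N); the robot touches nothing.
It fails at once if the glass paint pot is knocked over or pushed more than 30 mm (angle between paint_pot's own z axis and vertical above 0.4 rad or distance of paint_pot from where it was at the start of the episode above 0.03 m).
It also fails if it takes over 128 s, if anything falls off the work surface, if the arm or the gripper's body presses on something with over 40 N, if the wrist force passes 120 N, or if a joint passes its speed limit or range.

## Working session

There is one attempt and no reset: what is moved stays moved. The work goes in short steps, Python scripts to look and compute and a shell command to move; the robot and the scene stay as the last step left them, time stands still between calls to the robot, and variables do not carry over. Pictures are saved under pics/ and viewed, at most 14 in all, crops included, and the job is handed in when it is done.

```bash
ls; mkdir -p pics; python3 - <<'E'
from bench import *
import cv2,json
for n in("scene","top"):
    im=get_image(n); cv2.imwrite(f"pics/{n}0.png",im[:,:,::-1]); c=get_calibration(n); print(n,c)
s=get_state(); print(s)
E
```

```text
pics
scene {'fovy': 48.62360622853355, 'cx': 254.8576671825328, 'cy': 196.96626362587128, 'R': array([[-0.68759183,  0.72591695, -0.01618857],
       [ 0.51495389,  0.47180601, -0.71569657],
       [-0.51189841, -0.50044348, -0.69822371]]), 't': array([ 0.39901425, -0.25239458,  1.19338996])}
top {'fovy': 45.30405135937336, 'cx': 249.36558192091258, 'cy': 195.3138893148891, 'R': array([[ 0.0241515 , -0.9996994 , -0.0042214 ],
       [-0.99070853, -0.02336854, -0.13397957],
       [ 0.13384065,  0.00741798, -0.9909751 ]]), 't': array([-0.00444712,  0.56771847,  0.95428476])}
{'time': 0.1, 'joint_positions': array([ 1.14107579,  0.32172974, -0.07009574,  1.45153001,  0.02260939,
        1.37081724, -0.05692404]), 'qd': array([-0.00087894, -0.00127862, -0.00016304, -0.00290766,  0.00214213,
       -0.00147964, -0.00065361]), 'joint_torque': array([ 3.20358959e-04, -4.92573595e+01, -4.05710209e-01, -3.13396561e+01,
       -6.41827332e-02,  3.95120785e-02,  8.43223279e-05]), 'position': array([ 0.27885369, -0.5866022 ,  0.22159495]), 'tool_rot': array([-3.06296046e+00, -6.91108899e-01,  7.37332593e-04]), 'ft_force': array([-0.15349028,  0.57090815, -0.4044519 ]), 'torque': array([-0.04998042,  0.01276262, -0.05373425]), 'grip_force': 0.0, 'grip_width': 1.0050578764902145}
```

View pics/top0.png

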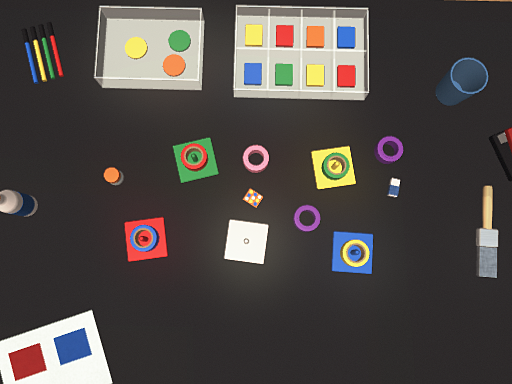

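View pics/scene0.png

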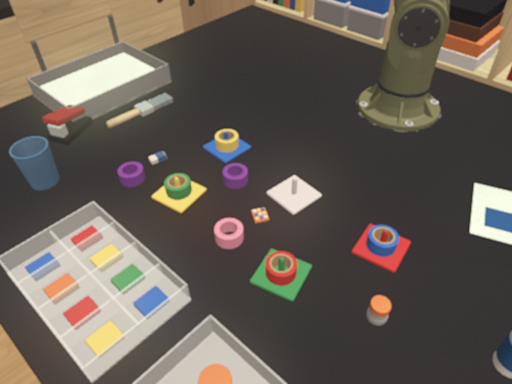

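The top view shows a four-cycle:
- blue roll on the red stand (144,238)
- red roll on the green stand (194,157)
- green roll on the yellow stand (335,166)
- yellow roll on the blue stand (354,252)

The white stand is empty at (247,241) and the pot is at (112,175). The scene view shows the same layout.

```bash
cat > h.py <<'E'
import numpy as np,cv2
from bench import *
HUE={'red':[(0,6),(172,180)],'yellow':[(24,34)],'green':[(50,85)],'blue':[(102,122)]}
# approximate world (x,y) from the top picture, z=0.02
CAL={n:get_calibration(n) for n in("scene","top")}
F={n:192/np.tan(np.radians(CAL[n]["fovy"]/2)) for n in CAL}
def proj(n,X):
    c=CAL[n]; p=c["R"]@np.array(X)+c["t"]; return np.array([c["cx"],c["cy"]])+F[n]*p[:2]/p[2]
def ray(n,u):
    c=CAL[n]; d=np.r_[(np.array(u)-[c["cx"],c["cy"]])/F[n],1]; return -c["R"].T@c["t"],c["R"].T@d
def plane(n,u,z):
    o,d=ray(n,u); return o+d*(z-o[2])/d[2]
def tri(ut,us):
    (o,d),(p,e)=ray("top",ut),ray("scene",us)
    s=np.linalg.lstsq(np.c_[d,-e],p-o,rcond=None)[0]; a,b=o+s[0]*d,p+s[1]*e
    return (a+b)/2,np.linalg.norm(a-b)
def mask(im,col):
    h=cv2.cvtColor(im,cv2.COLOR_RGB2HSV)
    if col=='white': return ((h[...,1]<45)&(h[...,2]>135)).astype(np.uint8)
    if col=='orange': return cv2.inRange(h,(7,150,100),(17,255,255))//255
    return (sum(((h[...,0]>=a)&(h[...,0]<=b)) for a,b in HUE[col])>0).astype(np.uint8)*((h[...,1]>110)&(h[...,2]>50)).astype(np.uint8)
def hull(n,im,col,X,r):
    """hull of the colour's pixels near the projection of X (radius r metres)"""
    m=mask(im,col); w=np.zeros_like(m); c=proj(n,X); rp=F[n]*r/(CAL[n]["R"]@np.array(X)+CAL[n]["t"])[2]
    cv2.circle(w,tuple(int(round(v)) for v in c),int(rp),1,-1)
    m=m*w; k,l,st,_=cv2.connectedComponentsWithStats(m)
    keep=np.isin(l,[i for i in range(1,k) if st[i,4]>=12])
    return cv2.convexHull(np.argwhere(keep)[:,::-1].astype(np.int32))
def cen(h):
    M=cv2.moments(h.astype(np.float32)); return np.array([M['m10'],M['m01']])/M['m00']
def ringpos(ims,col,X,r=.045):
    hs={n:hull(n,ims[n],col,X,r) for n in ims}
    return tri(cen(hs["top"]),cen(hs["scene"]))
def images(): return {n:get_image(n) for n in("scene","top")}
E
python3 - <<'E'
from h import *
np.set_printoptions(precision=4,suppress=True)
ims={n:cv2.imread(f"pics/{n}0.png")[:,:,::-1].copy() for n in("scene","top")}
P={'red':(144.5,239.5),'green':(195,160),'yellow':(333.5,168),'blue':(353,253),'white':(246.5,242)}
R={'blue':(144,238),'red':(194,157),'green':(335,166),'yellow':(354,252)}
for c,u in P.items():
    X=plane("top",u,.008); q={}
    for n in ims:
        h=hull(n,ims[n],c,X,.068); q[n]=cv2.approxPolyN(h,4)[0].astype(float) if len(h)>4 else h[:,0]
    # match corners by plane projection
    T=[]
    for ut in q["top"]:
        xs=plane("top",ut,.008); us=min(q["scene"],key=lambda v:np.linalg.norm(plane("scene",v,.008)-xs)); T.append(tri(ut,us)[0])
    T=np.array(T); W=np.array([plane("top",v,.008) for v in q["top"]]); S=np.array([plane("scene",v,.008) for v in q["scene"]])
    print(c,"stand tri",T.mean(0),"top@8mm",W.mean(0)[:2],"scene@8",S.mean(0)[:2],"sides",np.linalg.norm(W-np.roll(W,1,0),axis=1))
for c,u in R.items():
    X=plane("top",u,.023); p,g=ringpos(ims,c,X); print(c,"roll",p,"gap",g,"size",[np.ptp(hull(n,ims[n],c,X,.045)[:,0],0) for n in ims])
X=plane("top",(112,175),.04);p,g=ringpos(ims,'orange',X,.03); print("pot lid",p,g)
from scipy.spatial.transform import Rotation as Ro
print(Ro.from_rotvec(get_state()["tool_rot"]).as_matrix())
E
```

```text
red stand tri [0.4706 0.2359 0.0068] top@8mm [0.4703 0.2358] scene@8 [0.4715 0.236 ] sides [0.0902 0.0905 0.0889 0.0887]
green stand tri [0.652  0.1327 0.0026] top@8mm [0.6503 0.1329] scene@8 [0.6551 0.1351] sides [0.0855 0.0897 0.0876 0.0849]
yellow stand tri [ 0.6398 -0.1761  0.0078] top@8mm [ 0.6398 -0.1764] scene@8 [ 0.6409 -0.1762] sides [0.0852 0.086  0.0873 0.0866]
blue stand tri [ 0.452  -0.2183  0.0059] top@8mm [ 0.4518 -0.2179] scene@8 [ 0.4538 -0.2165] sides [0.0889 0.0869 0.0868 0.0878]
white stand tri [0.4708 0.0145 0.007 ] top@8mm [0.4707 0.0143] scene@8 [0.4713 0.0152] sides [0.0858 0.0858 0.086  0.0868]
blue roll [0.4714 0.2346 0.0278] gap 0.0001062160943114989 size [array([30, 31], dtype=int32), array([27, 25], dtype=int32)]
red roll [0.6522 0.1341 0.0268] gap 0.0001711870026389747 size [array([30, 34], dtype=int32), array([25, 26], dtype=int32)]Traceback (most recent call last):
  File "<stdin>", line 17, in <module>
  File "h.py", line 33, in ringpos
    return tri(cen(hs["top"]),cen(hs["scene"]))
                              ~~~^^^^^^^^^^^^^
  File "h.py", line 30, in cen
    M=cv2.moments(h.astype(np.float32)); return np.array([M['m10'],M['m01']])/M['m00']
                  ^^^^^^^^
AttributeError: 'NoneType' object has no attribute 'astype'
```

```bash
sed -i "s/'green':\[(50,85)\]/'green':[(45,92)]/; s/h\[...,1\]>110)&(h\[...,2\]>50/h[...,1]>90)\&(h[...,2]>35/" h.py
python3 - <<'E'
from h import *
np.set_printoptions(precision=4,suppress=True)
ims={n:cv2.imread(f"pics/{n}0.png")[:,:,::-1].copy() for n in("scene","top")}
R={'blue':(144,238),'red':(194,157),'green':(335,166),'yellow':(354,252)}
for c,u in R.items():
    X=plane("top",u,.023)
    try:
        p,g=ringpos(ims,c,X); print(c,"roll",p,"gap",g,"size",[np.ptp(hull(n,ims[n],c,X,.045)[:,0],0) for n in ims])
    except Exception as e: u=proj("scene",X).astype(int); print(c,e,u,cv2.cvtColor(ims["scene"],cv2.COLOR_RGB2HSV)[u[1]-14:u[1]+14:3,u[0]-12].tolist())
X=plane("top",(112,175),.04);p,g=ringpos(ims,'orange',X,.03); print("pot lid",p,g)
from scipy.spatial.transform import Rotation as Ro
print(Ro.from_rotvec(get_state()["tool_rot"]).as_matrix())
E
```

```text
blue roll [0.4714 0.2346 0.0279] gap 9.488720986797054e-05 size [array([31, 31], dtype=int32), array([27, 25], dtype=int32)]
red roll [0.6521 0.1341 0.0269] gap 0.00024066612404917973 size [array([30, 34], dtype=int32), array([25, 26], dtype=int32)]
green roll [ 0.6394 -0.1778  0.0268] gap 0.0006991920605765998 size [array([26, 25], dtype=int32), array([26, 26], dtype=int32)]
yellow roll [ 0.4501 -0.2191  0.0364] gap 0.0003824862613010674 size [array([22, 14], dtype=int32), array([26, 26], dtype=int32)]
pot lid [0.6059 0.3102 0.0379] 0.00031234277931621704
[[ 0.9031  0.4294 -0.0008]
 [ 0.4294 -0.9031  0.0015]
 [-0.0001 -0.0017 -1.    ]]
```

```bash
python3 -m crank '[[1,0.25,0,0,0],[1,0.5,0.1,0,0],[1,0.75,0.3,0,0],[1,0.96,0.55,0,0],[1,0.96,0.8,0,0]]' 25; python3 -m crank '[[1,0,0.25,0,0],[1,0,0.5,0,0],[1,0,0.75,0,0],[1,0,1,0,0],[1,0,1,0,0]]'; python3 -m crank '[[1,0,0.25,0,0],[1,0,0.5,0,0],[1,0,0.75,0,0],[1,0,1,0,0],[1,0,1,0,0]]';python3 -m crank '[[1,0,0.25,0,0],[1,0,0.5,0,0],[1,0,0.75,0,0],[1,0,1,0,0],[1,0,1,0,0]]'; python3 -c "
from bench import *;print(get_state()['joint_positions'])"
```

```text
time: 0.72
position: [0.4745, -0.4234, 0.2212]
tool_rot: [-3.061, -0.698, -0.002]
ft_force: [0.9, 0.1, 0.7]
grip_width: 1.001
grip_force: 0.0
time: 1.35
position: [0.4718, -0.2222, 0.2227]
tool_rot: [-3.061, -0.703, -0.0]
ft_force: [-0.1, -0.8, 0.1]
grip_width: 0.997
grip_force: 0.0
time: 1.98
position: [0.4712, -0.0235, 0.2227]
tool_rot: [-3.062, -0.701, -0.001]
ft_force: [-0.0, -0.7, 0.2]
grip_width: 1.003
grip_force: 0.0
time: 2.6
position: [0.4709, 0.1759, 0.2226]
tool_rot: [-3.061, -0.699, -0.0]
ft_force: [0.3, -0.2, 0.2]
grip_width: 0.999
grip_force: 0.0
[ 0.29803864  0.04053568 -0.71794926  1.78718002  0.02569438  1.32345065
 -1.54725812]
```

```bash
python3 -m crank '[[1,0,0.15,-0.15,0],[1,0,0.294,-0.35,0],[1,0,0.294,-0.6,0],[1,0,0.294,-0.7,0],[1,0,0.294,-0.7,0]]'; python3 -m crank '[[1,0,0,-0.15,0],[1,0,0,-0.26,0],[1,0,0,-0.34,0],[1,0,0,-0.34,0]]'
```

```text
time: 3.22
position: [0.4711, 0.2296, 0.0816]
tool_rot: [3.065, 0.688, -0.004]
ft_force: [-0.5, 0.6, 0.3]
grip_width: 1.004
grip_force: 0.0
time: 3.72
position: [0.4715, 0.2312, 0.0148]
tool_rot: [3.065, 0.69, -0.0]
ft_force: [-0.2, 0.7, 0.4]
grip_width: 1.003
grip_force: 0.0
```

```bash
python3 - <<'E'
from h import *
t=get_image("top"); s=get_image("scene")
cv2.imwrite("pics/g1.png",cv2.resize(np.hstack([t[170:300,80:230],s[170:300,310:460]])[:,:,::-1],None,fx=2.5,fy=2.5))
E
```

```text
(no output)
```

View pics/g1.png

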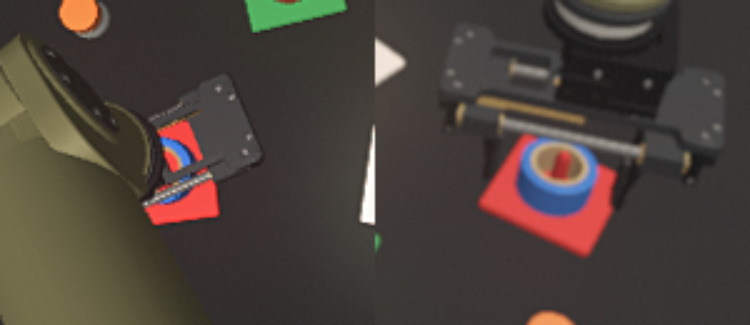

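The fingers straddle the blue roll: in the right half they are either side of the ring at (557,175). The pot is clear at the bottom.

```bash
python3 -m crank '[[0.5,0,0,0,0],[0.5,0,0,0,0],[0.5,0,0,0,0],[0.5,0,0,0,0],[0.5,0,0,0,0]]' 25; python3 -m crank '[[0.5,0,0,0.1,0],[0.5,0,0,0.3,0],[0.5,0,0,0.5,0],[0.5,0,0,0.5,0]]'
```

```text
time: 4.45
position: [0.4711, 0.2319, 0.0148]
tool_rot: [3.064, 0.691, 0.0]
ft_force: [-1.1, -0.4, 1.5]
grip_width: 0.66
grip_force: 25.0
time: 4.95
position: [0.4736, 0.2332, 0.119]
tool_rot: [-3.064, -0.692, -0.012]
ft_force: [0.6, 0.3, -1.3]
grip_width: 0.654
grip_force: 25.0
```

```bash
python3 -m crank '[[0.5,0,-0.25,0,0],[0.5,0,-0.5,0,0],[0.5,0,-0.75,0,0],[0.5,0,-1,0,0],[0.5,0,-1,0,0]]'; python3 -m crank '[[0.5,0,-0.09,0,0],[0.5,0,-0.09,0,0],[0.5,0,-0.09,0,0]]'
```

```text
time: 5.58
position: [0.4704, 0.027, 0.1141]
tool_rot: [3.066, 0.679, -0.003]
ft_force: [0.4, 0.4, -0.5]
grip_width: 0.659
grip_force: 25.0
time: 5.95
position: [0.4709, 0.0151, 0.1145]
tool_rot: [-3.063, -0.693, 0.0]
ft_force: [0.4, 0.6, -0.2]
grip_width: 0.659
grip_force: 25.0
```

```bash
python3 - <<'E'
from h import *
p=get_state()["position"]; print(p)
ims=images(); print(ringpos(ims,'blue',[p[0],p[1],p[2]+.01],.05))
cv2.imwrite("pics/g2.png",cv2.resize(np.hstack([ims["top"][170:300,170:320],ims["scene"][110:240,220:370]])[:,:,::-1],None,fx=2.5,fy=2.5))
E
```

```text
[0.47088917 0.0151214  0.11446137]Traceback (most recent call last):
  File "<stdin>", line 3, in <module>
  File "h.py", line 33, in ringpos
    return tri(cen(hs["top"]),cen(hs["scene"]))
               ~~~^^^^^^^^^^^
  File "h.py", line 30, in cen
    M=cv2.moments(h.astype(np.float32)); return np.array([M['m10'],M['m01']])/M['m00']
                  ^^^^^^^^
AttributeError: 'NoneType' object has no attribute 'astype'
```

The gripper hides the roll from the top camera. Grip and offset are within 2 mm, so I'm lowering.

```bash
python3 -m crank '[[0.5,0,0,-0.2,0],[0.5,0,0,-0.35,0],[0.5,0,0,-0.45,0],[0.5,0,0,-0.495,0],[0.5,0,0,-0.495,0]]'; python3 -m crank '[[1,0,0,0,0],[1,0,0,0,0],[1,0,0,0,0],[1,0,0,0.3,0],[1,0,0,0.6,0]]'
```

```text
time: 6.68
position: [0.4713, 0.0144, 0.0156]
tool_rot: [-3.064, -0.693, -0.0]
ft_force: [0.8, 0.8, -0.5]
grip_width: 0.662
grip_force: 25.0
time: 7.3
position: [0.4704, 0.0139, 0.1367]
tool_rot: [-3.064, -0.692, 0.002]
ft_force: [1.0, -0.8, -0.6]
grip_width: 0.993
grip_force: 0.0
```

```bash
python3 - <<'E'
from h import *
s=get_image("scene"); h=hull("scene",s,'blue',[.4709,.0145,.023],.045); print(plane("scene",cen(h),.027), np.ptp(h[:,0],0))
E
```

```text
[0.47080998 0.01492223 0.027     ] [27 26]
```

```bash
python3 -m crank '[[1,0.22,0.15,0,0],[1,0.45,0.3,0,0],[1,0.68,0.45,0,0],[1,0.907,0.6,0,0],[1,0.907,0.6,0,0]]'; python3 -m crank '[[1,0,0,0,0],[1,0,0,-0.2,0],[1,0,0,-0.4,0],[1,0,0,-0.5,0],[1,0,0,-0.5,0]]'
```

```text
time: 7.98
position: [0.6536, 0.1372, 0.1336]
tool_rot: [-3.06, -0.695, 0.002]
ft_force: [-1.0, -0.0, -0.1]
grip_width: 1.003
grip_force: 0.0
time: 8.6
position: [0.6513, 0.1325, 0.0349]
tool_rot: [3.064, 0.69, -0.003]
ft_force: [-0.3, -0.1, -0.1]
grip_width: 1.002
grip_force: 0.0
```

```bash
python3 - <<'E'
from h import *
t=get_image("top"); s=get_image("scene"); print(get_state()["position"])
cv2.imwrite("pics/g3.png",cv2.resize(np.hstack([t[100:230,120:270],s[190:320,210:360]])[:,:,::-1],None,fx=2.5,fy=2.5))
E
```

```text
[0.65336271 0.13367689 0.03734995]
```

View pics/g3.png

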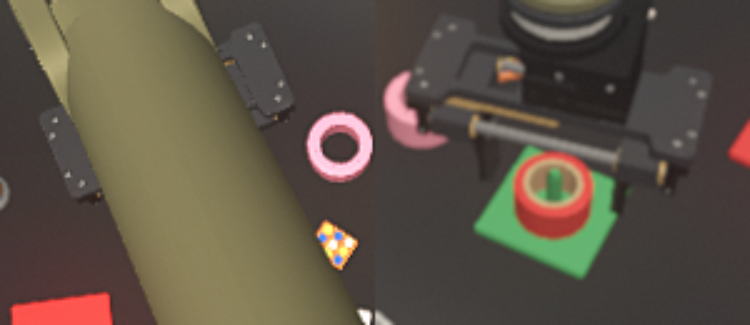

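The red roll sits between the fingers (scene half, ring at (553,195)), and the pink roll is clear.

```bash
python3 -m crank '[[1,0,0,-0.1,0],[1,0,0,-0.1,0],[0.5,0,0,-0.1,0],[0.5,0,0,-0.1,0],[0.5,0,0,-0.1,0]]' 25; python3 -m crank '[[0.5,0,0,0,0],[0.5,0,0,0.1,0],[0.5,0,0,0.3,0],[0.5,0,0,0.5,0],[0.5,0,0,0.5,0]]';  python3 -m crank '[[0.5,-0.22,0.13,0,0],[0.5,-0.45,0.26,0,0],[0.5,-0.68,0.39,0,0],[0.5,-0.908,0.508,0,0],[0.5,-0.908,0.508,0,0]]'; python3 -m crank '[[0.5,0,0,0,0],[0.5,0,0,0,0],[0.5,0,0,-0.1,0]]'
```

```text
time: 9.32
position: [0.6527, 0.1338, 0.016]
tool_rot: [3.064, 0.691, 0.001]
ft_force: [-0.1, 0.1, 0.2]
grip_width: 0.743
grip_force: 0.0
time: 9.95
position: [0.6553, 0.135, 0.1213]
tool_rot: [3.064, 0.692, 0.014]
ft_force: [-0.2, 0.1, -0.8]
grip_width: 0.664
grip_force: 25.0
time: 10.58
position: [0.4666, 0.2379, 0.1155]
tool_rot: [3.061, 0.702, -0.002]
ft_force: [0.6, 0.2, -0.8]
grip_width: 0.663
grip_force: 25.0
time: 10.95
position: [0.4729, 0.2353, 0.096]
tool_rot: [-3.065, -0.688, -0.005]
ft_force: [0.9, -0.5, -0.5]
grip_width: 0.664
grip_force: 25.0
```

```bash
python3 - <<'E'
from h import *
t=get_image("top"); s=get_image("scene"); print(get_state()["position"])
cv2.imwrite("pics/g4.png",cv2.resize(np.hstack([t[170:300,80:230],s[150:280,310:460]])[:,:,::-1],None,fx=2.5,fy=2.5))
E
```

```text
[0.46946466 0.23383811 0.0926096 ]
```

View pics/g4.png

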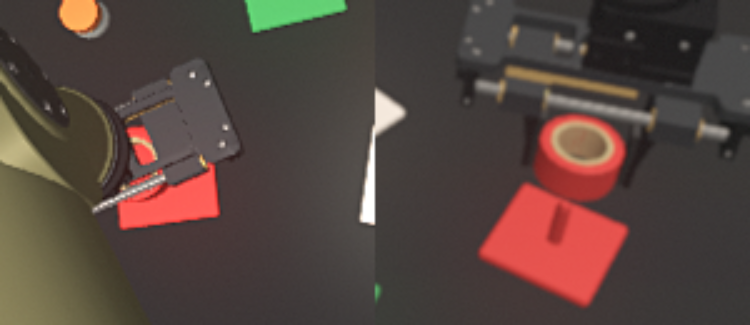

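The red roll is held level over the red post, with its core open at (583,140) and the pot untouched. Lowering.

```bash
python3 -m crank '[[0.5,0,0,-0.15,0],[0.5,0,0,-0.28,0],[0.5,0,0,-0.36,0],[0.5,0,0,-0.395,0],[0.5,0,0,-0.395,0]]'; python3 -m crank '[[1,0,0,0,0],[1,0,0,0,0],[1,0,0,0,0],[1,0,0,0.3,0],[1,0,0,0.6,0]]'; python3 -m crank '[[1,0,0,0,0]]'
```

```text
time: 11.68
position: [0.4712, 0.2357, 0.0168]
tool_rot: [-3.064, -0.692, -0.0]
ft_force: [-0.2, 1.0, -0.4]
grip_width: 0.666
grip_force: 25.0
time: 12.3
position: [0.4703, 0.2352, 0.1376]
tool_rot: [-3.064, -0.692, 0.002]
ft_force: [1.7, -0.6, -0.5]
grip_width: 0.994
grip_force: 0.0
time: 12.42
position: [0.4741, 0.2373, 0.1418]
tool_rot: [-3.064, -0.691, -0.016]
ft_force: [0.7, -0.3, -0.7]
grip_width: 0.994
grip_force: 0.0
```

```bash
python3 - <<'E'
from h import *
s=get_image("scene"); print(get_state()["position"])
cv2.imwrite("pics/g5.png",cv2.resize(s[150:280,310:460][:,:,::-1],None,fx=2.5,fy=2.5))
E
```

```text
[0.4724754  0.23605075 0.13911712]
```

View pics/g5.png

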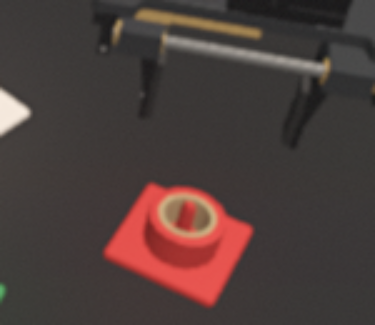

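Red is on its stand, with the post visible through the core at (187,215). Next is green.

```bash
python3 -m crank '[[1,0.1,-0.25,0,0],[1,0.2,-0.5,0,0],[1,0.3,-0.75,0,0],[1,0.4,-1,0,0]]'; python3 -m crank '[[1,0.11,-0.25,0,0],[1,0.22,-0.5,0,0],[1,0.33,-0.75,0,0],[1,0.444,-1,0,0],[1,0.444,-1,0,0]]'; python3 -m crank '[[1,0,-0.07,0,0],[1,0,-0.07,0,0],[1,0,-0.07,-0.2,0],[1,0,-0.07,-0.4,0],[1,0,-0.07,-0.5,0]]'; python3 -m crank '[[1,0,0,0,0]]'
```

```text
time: 12.98
position: [0.5503, 0.0335, 0.1351]
tool_rot: [-3.064, -0.691, 0.004]
ft_force: [0.3, 0.5, -0.4]
grip_width: 0.999
grip_force: 0.0
time: 13.6
position: [0.6387, -0.1715, 0.1335]
tool_rot: [3.067, 0.678, -0.006]
ft_force: [0.3, 0.7, -0.5]
grip_width: 1.001
grip_force: 0.0
time: 14.22
position: [0.6381, -0.1771, 0.0344]
tool_rot: [-3.062, -0.694, 0.005]
ft_force: [0.1, 0.2, 0.1]
grip_width: 0.999
grip_force: 0.0
time: 14.35
position: [0.6386, -0.1777, 0.0354]
tool_rot: [-3.063, -0.693, 0.004]
ft_force: [0.3, -0.8, -0.7]
grip_width: 0.999
grip_force: 0.0
```

```bash
python3 - <<'E'
from h import *
t=get_image("top"); s=get_image("scene"); print(get_state()["position"])
cv2.imwrite("pics/g6.png",cv2.resize(np.hstack([t[100:230,260:410],s[120:250,110:260]])[:,:,::-1],None,fx=2.5,fy=2.5))
E
```

```text
[ 0.64074437 -0.17839005  0.03805846]
```

View pics/g6.png

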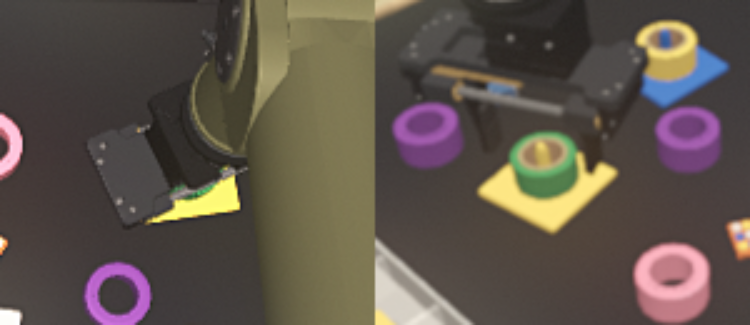

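The fingers straddle the green roll (ring at (543,165) in the scene half), and both purple rolls are clear.

```bash
python3 -m crank '[[1,0,0,-0.1,0],[1,0,0,-0.105,0],[0.5,0,0,-0.105,0],[0.5,0,0,-0.105,0],[0.5,0,0,-0.105,0]]' 25; python3 -m crank '[[0.5,0,0,0,0],[0.5,0,0,0.1,0],[0.5,0,0,0.3,0],[0.5,0,0,0.5,0],[0.5,0,0,0.5,0]]';  python3 -m crank '[[0.5,0,0.2,0,0],[0.5,0.01,0.4,0,0],[0.5,0.02,0.6,0,0],[0.5,0.03,0.8,0,0]]'; python3 -m crank '[[0.5,0,0.2,0,0],[0.5,0.01,0.4,0,0],[0.5,0.02,0.6,0,0],[0.5,0.03,0.756,0,0],[0.5,0.03,0.756,0,0]]'; python3 -m crank '[[0.5,0,0,0,0],[0.5,0,0,0,0],[0.5,0,0,-0.1,0]]'
```

```text
time: 15.08
position: [0.64, -0.1787, 0.016]
tool_rot: [3.064, 0.691, 0.001]
ft_force: [-0.0, -0.0, 0.4]
grip_width: 0.742
grip_force: 0.0
time: 15.7
position: [0.6428, -0.1789, 0.1214]
tool_rot: [3.06, 0.691, 0.012]
ft_force: [-0.5, -0.4, -0.8]
grip_width: 0.665
grip_force: 25.0
time: 16.2
position: [0.6451, -0.0175, 0.1152]
tool_rot: [-3.064, -0.691, 0.002]
ft_force: [0.9, -0.3, -0.4]
grip_width: 0.665
grip_force: 25.0
time: 16.82
position: [0.6503, 0.1372, 0.1154]
tool_rot: [-3.06, -0.7, 0.001]
ft_force: [0.7, -0.2, -1.1]
grip_width: 0.663
grip_force: 25.0
time: 17.2
position: [0.6533, 0.1315, 0.0966]
tool_rot: [3.064, 0.688, 0.006]
ft_force: [-0.3, -1.0, -0.9]
grip_width: 0.666
grip_force: 25.0
```

```bash
python3 - <<'E'
from h import *
t=get_image("top"); s=get_image("scene"); print(get_state()["position"])
cv2.imwrite("pics/g7.png",cv2.resize(np.hstack([t[100:230,120:270],s[190:320,210:360]])[:,:,::-1],None,fx=2.5,fy=2.5))
E
```

```text
[0.64973083 0.13086073 0.09216676]
```

View pics/g7.png

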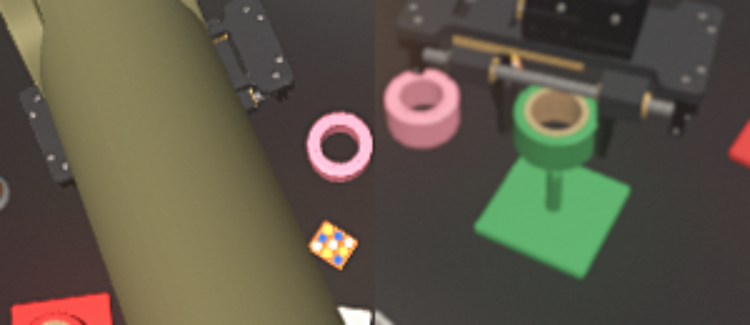

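The green roll hangs level above the green post at (553,190). Lowering, then remeasuring yellow.

```bash
python3 -m crank '[[0.5,0,0,-0.15,0],[0.5,0,0,-0.28,0],[0.5,0,0,-0.36,0],[0.5,0,0,-0.395,0],[0.5,0,0,-0.395,0]]'; python3 -m crank '[[1,0,0,0,0],[1,0,0,0,0],[1,0,0,0,0],[1,0,0,0.3,0],[1,0,0,0.6,0]]'; python3 -m crank '[[1,0,0,0,0]]'; python3 - <<'E'
from h import *
ims=images(); print(get_state()["position"])
for n in ims:
    for v in(60,90,130):
        hs=cv2.cvtColor(ims[n],cv2.COLOR_RGB2HSV); HUE['yellow']=[(18,36)]
        h=hull(n,ims[n],'yellow',[.4515,-.2185,.023],.043); print(n,cen(h),np.ptp(h[:,0],0),plane(n,cen(h),.027)); break
cv2.imwrite("pics/g8.png",cv2.resize(np.hstack([ims["scene"][190:320,210:360],ims["scene"][90:220,160:310]])[:,:,::-1],None,fx=2.5,fy=2.5))
E
```

```text
time: 17.92
position: [0.6521, 0.1327, 0.017]
tool_rot: [3.065, 0.691, 0.001]
ft_force: [0.6, 0.4, -0.2]
grip_width: 0.669
grip_force: 25.0
time: 18.55
position: [0.6511, 0.1324, 0.1374]
tool_rot: [-3.064, -0.692, 0.002]
ft_force: [1.8, -0.4, 1.7]
grip_width: 0.991
grip_force: 0.0
time: 18.68
position: [0.6554, 0.1341, 0.1433]
tool_rot: [3.064, 0.691, 0.018]
ft_force: [-0.3, -0.1, -0.0]
grip_width: 0.995
grip_force: 0.0
[0.65198709 0.13258486 0.13734403]
scene [226.51724138 138.91630747] [25 23] [ 0.44959032 -0.22008359  0.027     ]
top [354.38563755 252.74950523] [28 26] [ 0.45028535 -0.21886371  0.027     ]
```

View pics/g8.png

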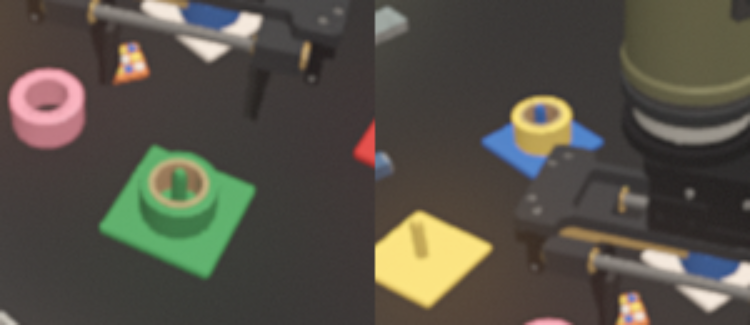

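Green is on its stand and yellow measures (0.450, -0.219). Going there.

```bash
python3 -m crank '[[1,-0.12,-0.22,0,0],[1,-0.25,-0.45,0,0],[1,-0.37,-0.67,0,0],[1,-0.5,-0.9,0,0]]'; python3 -m crank '[[1,-0.12,-0.22,0,0],[1,-0.25,-0.45,0,0],[1,-0.37,-0.67,0,0],[1,-0.505,-0.86,0,0],[1,-0.505,-0.86,0,0]]'; python3 -m crank '[[1,0,0,0,0],[1,0,0,-0.2,0],[1,0,0,-0.4,0],[1,0,0,-0.5,0],[1,0,0,-0.5,0]]'; python3 -m crank '[[1,0,0,0,0]]'
```

```text
time: 19.27
position: [0.5494, -0.049, 0.1345]
tool_rot: [-3.063, -0.691, 0.005]
ft_force: [0.3, -0.2, -0.4]
grip_width: 1.0
grip_force: 0.0
time: 19.9
position: [0.4467, -0.2231, 0.1345]
tool_rot: [-3.066, -0.679, 0.007]
ft_force: [-0.0, 0.3, -0.3]
grip_width: 0.997
grip_force: 0.0
time: 20.52
position: [0.4498, -0.2169, 0.0345]
tool_rot: [-3.06, -0.695, 0.005]
ft_force: [0.3, -0.0, 0.3]
grip_width: 1.005
grip_force: 0.0
time: 20.65
position: [0.4517, -0.2187, 0.0372]
tool_rot: [3.064, 0.694, 0.002]
ft_force: [-1.0, 0.0, 0.0]
grip_width: 0.992
grip_force: 0.0
```

```bash
python3 - <<'E'
from h import *
t=get_image("top"); s=get_image("scene"); print(get_state()["position"])
cv2.imwrite("pics/g9.png",cv2.resize(np.hstack([t[190:320,280:430],s[90:220,160:310]])[:,:,::-1],None,fx=2.5,fy=2.5))
E
```

```text
[ 0.45184635 -0.21946659  0.03773246]
```

View pics/g9.png

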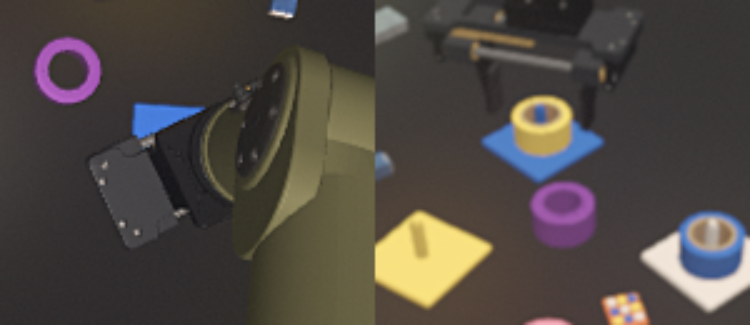

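The fingers straddle the yellow roll (ring at (541,125)). The blue roll is flat on the white stand at (711,245).

```bash
python3 -m crank '[[1,0,0,-0.1,0],[1,0,0,-0.105,0],[0.5,0,0,-0.105,0],[0.5,0,0,-0.105,0],[0.5,0,0,-0.105,0]]' 25; python3 -m crank '[[0.5,0,0,0,0],[0.5,0,0,0.1,0],[0.5,0,0,0.3,0],[0.5,0,0,0.5,0],[0.5,0,0,0.5,0]]';  python3 -m crank '[[0.5,0.23,0.05,0,0],[0.5,0.47,0.1,0,0],[0.5,0.7,0.15,0,0],[0.5,0.947,0.213,0,0],[0.5,0.947,0.213,0,0]]'; python3 -m crank '[[0.5,0,0,0,0],[0.5,0,0,0,0],[0.5,0,0,-0.1,0]]'
```

```text
time: 21.38
position: [0.451, -0.2197, 0.0161]
tool_rot: [3.064, 0.691, 0.001]
ft_force: [0.3, -0.2, 0.2]
grip_width: 0.746
grip_force: 0.0
time: 22.0
position: [0.453, -0.2205, 0.1189]
tool_rot: [3.06, 0.69, 0.007]
ft_force: [-0.3, 0.3, -1.1]
grip_width: 0.658
grip_force: 25.0
time: 22.62
position: [0.6421, -0.1732, 0.1128]
tool_rot: [-3.059, -0.697, 0.0]
ft_force: [-0.2, -0.3, -0.6]
grip_width: 0.652
grip_force: 25.0
time: 23.0
position: [0.6408, -0.1781, 0.097]
tool_rot: [3.062, 0.689, 0.005]
ft_force: [0.1, -0.9, 0.3]
grip_width: 0.658
grip_force: 25.0
```

```bash
python3 - <<'E'
from h import *
s=get_image("scene"); print(get_state()["position"])
cv2.imwrite("pics/g10.png",cv2.resize(s[100:250,110:260][:,:,::-1],None,fx=2.5,fy=2.5))
E
```

```text
[ 0.63806285 -0.17747078  0.09238651]
```

View pics/g10.png

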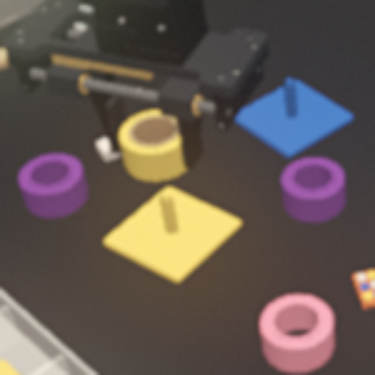

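The yellow roll is held level, and its axis extends down onto the yellow post within about 2 mm. Lowering, then fetching blue from the white stand.

```bash
python3 -m crank '[[0.5,0,0,-0.15,0],[0.5,0,0,-0.28,0],[0.5,0,0,-0.36,0],[0.5,0,0,-0.395,0],[0.5,0,0,-0.395,0]]'; python3 -m crank '[[1,0,0,0,0],[1,0,0,0,0],[1,0,0,0,0],[1,0,0,0.3,0],[1,0,0,0.6,0]]'; python3 -m crank '[[1,0,0,0,0]]'; python3 - <<'E'
from h import *
s=get_image("scene"); print(get_state()["position"])
h=hull("scene",s,'blue',[.4709,.0145,.023],.045); print(plane("scene",cen(h),.027), np.ptp(h[:,0],0))
cv2.imwrite("pics/g11.png",cv2.resize(s[100:250,110:350][:,:,::-1],None,fx=2.5,fy=2.5))
E
```

```text
time: 23.68
position: [0.6404, -0.177, 0.017]
tool_rot: [3.064, 0.691, 0.001]
ft_force: [-0.0, -0.5, 0.1]
grip_width: 0.653
grip_force: 25.0
time: 24.3
position: [0.6395, -0.1767, 0.1373]
tool_rot: [-3.064, -0.691, 0.002]
ft_force: [0.0, -0.2, -0.5]
grip_width: 0.989
grip_force: 0.0
time: 24.42
position: [0.6442, -0.1773, 0.1434]
tool_rot: [3.059, 0.69, 0.016]
ft_force: [0.4, 0.0, -0.5]
grip_width: 0.996
grip_force: 0.0
[ 0.64198332 -0.17709501  0.1398556 ]
[0.47080998 0.01492223 0.027     ] [27 26]
```

View pics/g11.png

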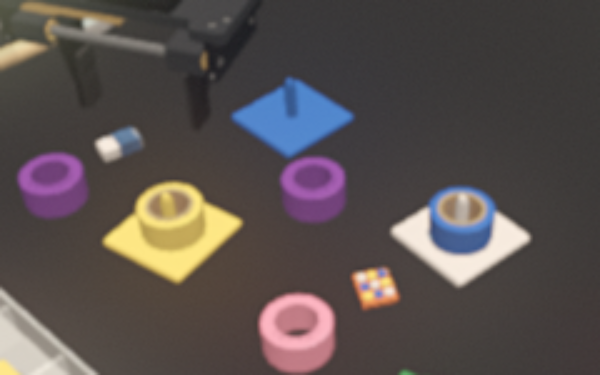

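Yellow is seated. Blue is on white at (0.471, 0.0145).

```bash
python3 -m crank '[[1,-0.17,0.19,0,0],[1,-0.34,0.38,0,0],[1,-0.51,0.57,0,0],[1,-0.68,0.76,0,0],[1,-0.845,0.954,0,0]]'; python3 -m crank '[[1,0,0,0,0],[1,0,0,-0.1,0],[1,0,0,-0.3,0],[1,0,0,-0.5,0],[1,0,0,-0.5,0]]'; python3 -m crank '[[1,0,0,-0.05,0],[1,0,0,-0.105,0],[0.5,0,0,-0.105,0],[0.5,0,0,-0.105,0],[0.5,0,0,-0.105,0]]' 25; python3 -m crank '[[0.5,0,0,0,0],[0.5,0,0,0.1,0],[0.5,0,0,0.3,0],[0.5,0,0,0.5,0],[0.5,0,0,0.5,0]]';  python3 -m crank '[[0.5,-0.02,-0.25,0,0],[0.5,-0.04,-0.5,0,0],[0.5,-0.06,-0.75,0,0],[0.5,-0.094,-1,0,0]]'; python3 -m crank '[[0.5,0,-0.163,0,0],[0.5,0,-0.163,0,0],[0.5,0,-0.163,0,0],[0.5,0,-0.163,-0.1,0],[0.5,0,-0.163,-0.1,0]]'
```

```text
time: 25.1
position: [0.4687, 0.0149, 0.135]
tool_rot: [-3.064, -0.691, 0.004]
ft_force: [0.5, 1.1, 0.7]
grip_width: 1.002
grip_force: 0.0
time: 25.72
position: [0.4677, 0.0134, 0.0332]
tool_rot: [-3.062, -0.69, 0.012]
ft_force: [-1.2, 0.3, 1.2]
grip_width: 1.002
grip_force: 0.0
time: 26.35
position: [0.4715, 0.0139, 0.0161]
tool_rot: [3.064, 0.691, 0.001]
ft_force: [-0.4, -0.1, 0.1]
grip_width: 0.743
grip_force: 0.0
time: 26.98
position: [0.4736, 0.014, 0.1187]
tool_rot: [3.062, 0.691, 0.01]
ft_force: [0.4, -0.4, -1.2]
grip_width: 0.66
grip_force: 25.0
time: 27.48
position: [0.4514, -0.1873, 0.1145]
tool_rot: [-3.064, -0.692, 0.002]
ft_force: [0.6, -0.1, -0.3]
grip_width: 0.663
grip_force: 25.0
time: 28.1
position: [0.4512, -0.2165, 0.0941]
tool_rot: [-3.061, -0.695, 0.004]
ft_force: [0.2, 0.3, -1.2]
grip_width: 0.66
grip_force: 25.0
```

```bash
python3 - <<'E'
from h import *
s=get_image("scene"); print(get_state()["position"])
cv2.imwrite("pics/g12.png",cv2.resize(s[60:210,130:370][:,:,::-1],None,fx=2.5,fy=2.5))
E
```

```text
[ 0.45189666 -0.21705067  0.09501453]
```

View pics/g12.png

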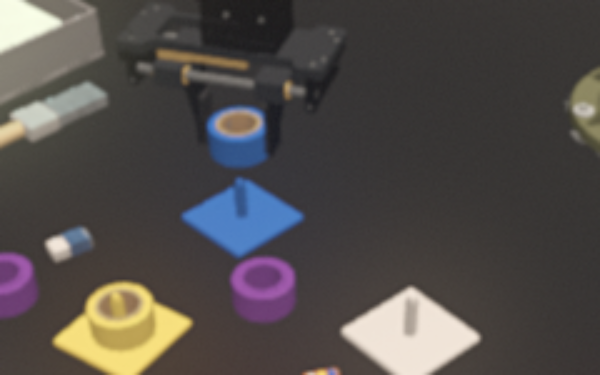

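The blue roll is level, directly above the blue post at (240,198). I'll lower it, release, lift high and check all four.

```bash
python3 -m crank '[[0.5,0,0,-0.15,0],[0.5,0,0,-0.28,0],[0.5,0,0,-0.36,0],[0.5,0,0,-0.395,0],[0.5,0,0,-0.395,0]]'; python3 -m crank '[[1,0,0,0,0],[1,0,0,0,0],[1,0,0,0,0],[1,0,0,0.3,0],[1,0,0,0.6,0]]'; python3 -m crank '[[1,0,-0.25,0.1,0],[1,0,-0.5,0.2,0],[1,0,-0.75,0.3,0],[1,0,-1,0.4,0],[1,0,-1,0.4,0]]'; python3 -m crank '[[1,0,0,0,0],[1,0,0,0,0],[1,0,0,0,0]]'; python3 - <<'E'
from h import *
ims=images(); print(get_state()["position"])
cv2.imwrite("pics/end.png",np.vstack([ims["scene"][100:384,:],ims["top"][100:300]])[:,:,::-1])
E
```

```text
time: 28.78
position: [0.4528, -0.2187, 0.017]
tool_rot: [3.064, 0.692, 0.001]
ft_force: [-0.5, 0.7, -0.5]
grip_width: 0.658
grip_force: 25.0
time: 29.4
position: [0.4517, -0.2183, 0.1377]
tool_rot: [-3.063, -0.691, 0.001]
ft_force: [1.2, -1.7, 0.4]
grip_width: 0.992
grip_force: 0.0
time: 30.02
position: [0.4507, -0.4242, 0.2178]
tool_rot: [3.063, 0.68, 0.001]
ft_force: [0.6, 0.6, -0.4]
grip_width: 1.001
grip_force: 0.0
time: 30.4
position: [0.4526, -0.4173, 0.2164]
tool_rot: [-3.063, -0.694, 0.0]
ft_force: [-0.4, 0.2, -0.2]
grip_width: 1.001
grip_force: 0.0
[ 0.45248172 -0.41785091  0.21656998]
```

View pics/end.png

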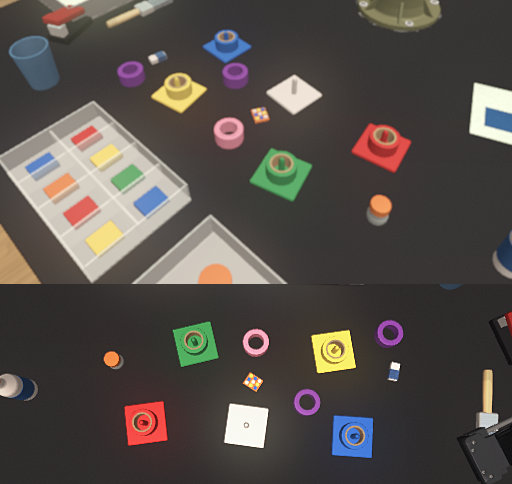

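All four rolls lie flat on the stands of their own colour in both views. The pot is still standing at (112,359) in the lower half, the white stand is empty, and the arm is clear.

```bash
python3 -c "
from bench import *;print(close_job())"
```

```text
the job is handed in; nothing more can be done
None
```

The job is handed in at about 30 s on the clock: in the last pictures from both cameras, all four rolls lay flat on the stands of their own colour and the paint pot stood where it was; the hand-in call returned no verdict.

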